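# Stack the kit boxes on the carton in the packing bay

### The job

Push the carton along the roller lane until it stands fully home in the bay, against the end stop. Then build the column on it: the larger kit box in the middle and the smaller one on top, both lying flat with the taped lid up, centred and square, long sides along the carton's long side. The boxes hold loose model parts: do not drop, ram or topple them, and leave the tape roll, the eraser and the model chair alone.

Things in the scene. Friction and masses are not known exactly. Their poses are not given: they have to be found in the camera images.
- lane: fixed grey roller lane, 374 x 156 x 71 mm. Origin: centre of its underside; x along the lane from the open near end to the bay, y across, z up. Seven free rollers, tops at z = 30 mm, x = -180 to 30 mm; then the steel bay floor (z = 29 mm) to the end stop with rubber pads at x = 175 mm (71 mm high). Side channels 106 mm apart, tops at z = 45 mm, beside the bay (x over 55 mm) 62 mm
- bay_home (a point): point on the bay floor (116 mm ahead of the lane's origin, 29 mm up) where the centre of the carton's underside stands when the carton is home against the stop; axes as the lane's
- base_carton: plain closed brown cardboard carton standing on the rollers, 100 mm (its x) x 118 mm (its y) x 95 mm high. Origin: centre of its underside, z up; its long side (y) lies along the lane. About 0.3 kg; too wide to grip
- middle_box: larger closed cardboard kit box, 102 mm (x, long) x 68 mm (y) x 48 mm (z), lying flat on the bench. Origin: its centre; z points out of the taped lid. About 0.25 kg
- top_box: smaller closed cardboard kit box, 84 mm (x, long) x 60 mm (y) x 44 mm (z), at first standing on its small end on the bench, the taped lid (z) facing to the right (about -y) and its x pointing down. Origin: its centre; z points out of the taped lid. About 0.18 kg
- tape_roll: bystander: roll of black tape, 64 mm across, 19 mm high, lying on the bench; origin: centre of its underside
- eraser: bystander: blue board eraser, 114 x 53 x 26 mm, on the bench; origin: centre of its underside
- chair: bystander: small wooden model chair, 48 x 34 x 53 mm; origin: centre of its underside
Not all that is in view belongs to the job. Leave any turquoise look-alike of the middle_box alone.

How it is judged:
By the outcome, as a careful person would: the job done as asked, in the order asked, and still so for the second after the job is handed in, with the robot touching nothing.
It also fails if it takes over 72 s, if anything falls off the work surface, if the arm or the gripper's body presses on something with over 40 N, if the wrist force passes 120 N, or if a joint passes its speed limit or range.

### The arm

A 7-joint arm with a two-finger parallel gripper is mounted at the origin on a cart in front of the work surface, level with it; the furniture and walls round the work are solid. World frame = base frame: x ahead of the robot, y to its left, z up, the work surface at z = 0. Lengths are in m, angles in rad, forces in N, time in s.
With the tool pointing down it reaches from about 0.4 to 0.85 m from the base axis. Payload 10.4 kg.
Tool frame: the origin (TCP) lies midway between the tips of the shut fingers; the grasp point (between the pads) lies 19 mm behind it (r.grasp_offset is the distance from the TCP to the grasp point, in m); x points along the fingers, y is the direction in which the jaws open and shut, and the axes are right-handed (so a half turn about x gives the same grasp; the last joint's range is limited). The gripper opens to 87 mm and grips with 3 to 60 N. Pads are 19 mm wide; open, the fingers measure 117 mm over their backs; the gripper's body (75 mm by 190 mm) begins 51 mm behind the grasp point.
Start: joints at [1.106, 0.332, -0.065, 1.46, 0.022, 1.35, -0.088], TCP at [0.267, -0.565, 0.223] pointing down, gripper open.
Joint ranges: [-2.6, 2.6], [-0.5, 2.12], [-1.47, 1.34], [0.16, 2.42], [-1.27, 4.41], [0.06, 2.06], [-2.6, 2.6]. Speed limits (rad/s): [2.22, 2.22, 2.79, 2.79, 3.14, 3.14, 3.14].

### API

Orientations are given as a unit quaternion [x, y, z, w].
In Python, from bench import r, vision, close_job gives the robot as it stands. The module is installed in compiled form; this text tells all that it offers.
- The arm moves only by the shell command python3 -m pendant 'ROWS' [OPENING] [FORCE]. ROWS is text: rows parted by semicolons, each of 6 numbers parted by spaces: the shift along the tool's x, y, z in units of 0.25 m (1.0 is 0.25 m), then the turn, a rotation vector about the tool's x, y, z in units of 1.5 rad (1.0 is 1.5 rad). A call has 1 to 8 rows; each row is the pose to reach, as a shift and turn from the pose commanded when the call began, along the tool's axes at that moment; what a row does not reach only later rows make up. A row lasts 1/10 s, in which the tool goes at most 50 mm and 8.59 degrees, less where a joint would pass 70% of its speed; a pose out of reach is approached as far as the arm can. A call with a number of a shift or a turn outside -1 to 1 is refused whole. A call with a gripper value outside its range is refused whole. OPENING is the gripper command: -1 is shut, 1 is fully open, values between are in proportion, set as the call begins (- or left out, the last holds). The fingers move at their own pace and stop on an object; FORCE is the grip in N (left out, the last holds). Time passes only in rows, so rows that repeat a pose let the fingers close. It gives the time, the measured TCP pose, the force and the opening at its end, in the units of the state.
- r.read_state(): the state, without advancing time (a new reading comes with each control period).
- vision.camera(name): name is "scene" or "top"; returns (picture, depth): 480x640x3 uint8, blue, green, red; 480x640 float32, m along the optical axis (not along the pixel's ray), 0 where there is no reading.
- vision.get_calibration(name): a dict with "camera_matrix" (3x3 intrinsics, pixels), "rvec" (rotation vector, rad) and "tvec" (3), from world to camera coordinates, as OpenCV has them. Camera axes: x right, y down, z forward; pixel columns grow to the right and rows downward; lengths in m; the calibration is good to about 2 mm. A picture is of the moment at which its call begins. get_calibration takes no time and is no camera call.
- close_job(): hands the job in, once; it reports no verdict.
The state is a dict: "time": time; "joint_positions": joint angles; "joint_vel": joint speeds; "joint_torque": joint torques, N m; "ee_pos": TCP position; "eef_rot": TCP orientation; "ft_force": force on the tool from outside, world axes, zero at the start; "torque": the same for the moment, N m; "width": finger opening in m.
Only numpy, scipy, OpenCV 4.12 (cv2) and the standard library are available. Lean on these libraries where they do the work, as an engineer would, in place of code of your own. Each camera call takes 0.05 s, during which the arm holds its last target. There are 200 camera calls.

## Working session

There is one attempt and no reset: what is moved stays moved. The work goes in short steps, Python scripts to look and compute and a shell command to move; the robot and the scene stay as the last step left them, time stands still between calls to the robot, and variables do not carry over. Pictures are saved under pics/ and viewed, about 8 in all and at most 12, crops included, and the job is handed in when it is done.

```bash
mkdir -p pics; cat > h.py <<'E'
import numpy as np, cv2
from bench import r, vision
from scipy.spatial.transform import Rotation as R
def grab(n):
    im,d=vision.camera(n); c=vision.get_calibration(n)
    K=np.array(c["camera_matrix"],float); Rm=cv2.Rodrigues(np.array(c["rvec"],float))[0]; t=np.array(c["tvec"],float).ravel()
    v,u=np.mgrid[0:480,0:640]
    p=np.stack([(u-K[0,2])/K[0,0]*d,(v-K[1,2])/K[1,1]*d,d],-1)
    W=(p-t)@Rm; W[d==0]=np.nan
    return im,d,W,(K,Rm,t)
def state():
    s=r.read_state(); print({k:np.round(s[k],4).tolist() for k in("time","ee_pos","eef_rot","ft_force","width","joint_positions")})
    return s
def togo(pos,M):
    "rows values to reach world TCP pos and tool rotation M from the measured pose"
    s=r.read_state(); A=R.from_quat(s["eef_rot"])
    sh=A.inv().apply(np.array(pos)-s["ee_pos"])/0.25; tu=(A.inv()*R.from_matrix(M)).as_rotvec()/1.5
    print("shift",sh.round(3),"turn",tu.round(3))
E
python3 - <<'E'
from h import *
s=state(); print(R.from_quat(s["eef_rot"]).as_matrix().round(3))
for n in("scene","top"):
    im,d,W,c=grab(n); cv2.imwrite(f"pics/{n}0.png",im); np.savez(f"/tmp/{n}0.npz",im=im,W=W)
    print(n,"campos",(-c[1].T@c[2]).round(3),"R",c[1].round(2).tolist(),c[0].round(1).tolist())
E
```

```text
{'time': 0.0, 'ee_pos': [0.267, -0.5647, 0.2218], 'eef_rot': [-0.6898, -0.1554, 0.6901, -0.1544], 'ft_force': [-0.6988, -0.3198, 0.0284], 'width': 0.087, 'joint_positions': [1.1064, 0.3329, -0.0647, 1.4609, 0.0216, 1.3499, -0.0885]}
[[-0.001  0.428 -0.904]
 [ 0.001 -0.904 -0.428]
 [-1.    -0.001  0.   ]]
scene campos [0.138 0.909 0.874] R [[-0.91, -0.42, -0.02], [-0.25, 0.58, -0.78], [0.33, -0.7, -0.63]] [[522.7, 0.0, 317.4], [0.0, 522.7, 230.6], [0.0, 0.0, 1.0]]
top campos [ 0.356 -0.013  1.178] R [[0.02, -1.0, -0.01], [-0.98, -0.02, -0.18], [0.18, 0.02, -0.98]] [[580.1, 0.0, 317.8], [0.0, 580.1, 225.5], [0.0, 0.0, 1.0]]
```

View pics/scene0.png

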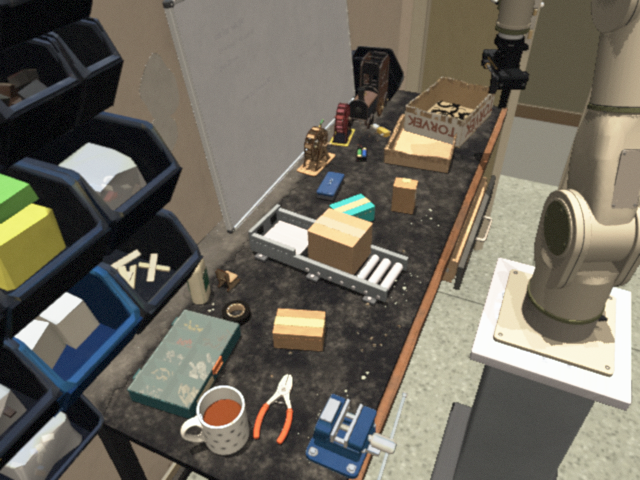

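View pics/top0.png

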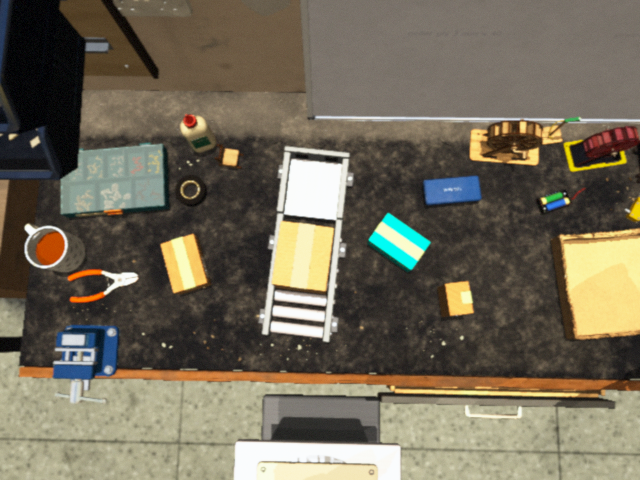

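The overhead view shows the middle_box as a brown box at (184,263), with the turquoise look-alike at (400,241). The top_box is standing at (458,298), next to nothing else. The carton is at (304,257) on the lane, with the bay at (313,188).

Things that could be mistaken for what I want:
- **middle_box:** brown (184,263), turquoise (400,241), or the carton (304,257). I choose the brown one.
- **top_box:** brown (458,298) or the large tray (600,285). I choose the one at (458,298).

Next come a close crop and the measurements.

```bash
python3 - <<'E'
from h import *
t=np.load("/tmp/top0.npz"); W=t["W"]; im=t["im"]
def face(name,u0,v0,u1,v1,zl,zh):
    m=np.zeros((480,640),bool); m[v0:v1,u0:u1]=True
    z=W[...,2]; m&=(z>zl)&(z<zh)
    n,l,st,_=cv2.connectedComponentsWithStats(m.astype(np.uint8)); k=1+st[1:,4].argmax(); m=l==k
    P=W[m]; rc=cv2.minAreaRect((P[:,:2]*1000).astype(np.float32))
    print(name,m.sum(),"z",np.median(P[:,2]).round(4),"rect mm",[np.round(x,1) for x in rc],"mean",(P[:,:2].mean(0)*1000).round(1)); return rc
face("middle",150,225,220,300,.035,.06)
face("top",430,270,490,330,.07,.1)
face("carton",265,210,345,300,.11,.14)
face("lane rails",255,140,355,345,.037,.075)
face("stop",280,140,355,160,.06,.08)
face("chan bay",270,150,355,235,.055,.067)
face("eraser",415,170,490,210,.015,.04)
s=np.load("/tmp/scene0.npz")["im"]
a=cv2.resize(im[215:345,140:240],(300,390)); b=cv2.resize(s[170:225,370:440],(400,314)); b=cv2.copyMakeBorder(b,0,76,0,0,0)
cv2.imwrite("pics/crop1.png",np.hstack([a,b]))
E
```

```text
middle 1860 z 0.0485 rect mm [array([488.3, 270.2]), array([103.7,  69.5]), np.float64(18.6)] mean [487.2 268.8]
top 815 z 0.0846 rect mm [array([ 427.5, -259.3]), array([60.1, 46. ]), np.float64(8.1)] mean [ 427.  -258.1]
carton 3527 z 0.1257 rect mm [array([497. ,  32.9]), array([100.6, 118.4]), np.float64(83.2)] mean [495.9  32.8]
lane rails 2802 z 0.0488 rect mm [array([533.5,  29.8]), array([130.3, 372.6]), np.float64(84.7)] mean [564.1  24.7]
stop 474 z 0.0701 rect mm [array([711.1,  14.1]), array([ 25. , 130.1]), np.float64(0.5)] mean [710.7  17.5]
chan bay 857 z 0.0622 rect mm [array([649. ,  18.9]), array([130.3, 125.3]), np.float64(84.4)] mean [655.7  18.2]
eraser 1418 z 0.0258 rect mm [array([ 650.9, -264.3]), array([ 54.1, 113.6]), np.float64(5.4)] mean [ 649.8 -263.3]
```

View pics/crop1.png

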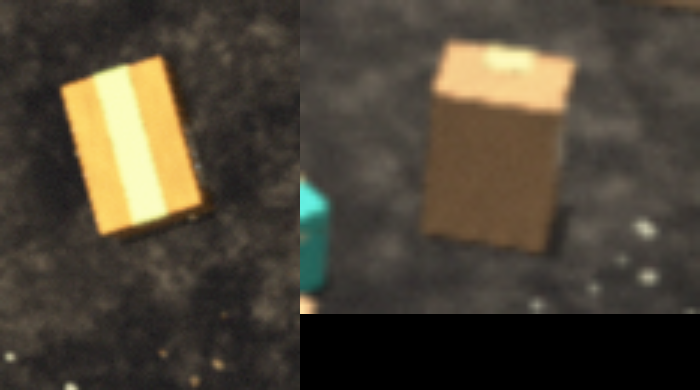

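The crop agrees: the middle_box is lying flat and brown with its tape up. The top_box is standing with its tape on the far (-y) side, so its lid faces -y. All measured sizes match the given ones to about 2 mm.

The lane centre is at (533.5, 29.8) mm with a yaw of about -5.3°. bay_home is at about (649, 19). First I move behind the carton, with the jaws turned across the lane.

```bash
cat >> h.py <<'E'
L=np.array([.5335,.0298]); YAW=np.radians(-5.3)
def lane(x,y=0): c,s=np.cos(YAW),np.sin(YAW); return L+[c*x-s*y,s*x+c*y]
def tool(yaw_deg,tilt_deg=0):
    "jaws (tool y) level at yaw; tilt about the jaw axis from pointing down"
    a=np.radians(yaw_deg); y=np.array([np.cos(a),np.sin(a),0]); x=np.array([0,0,-1.])
    M=np.stack([x,y,np.cross(x,y)],1); return M@R.from_rotvec([0,np.radians(tilt_deg),0]).as_matrix()
E
python3 -m pendant '0 -.98 -.77 -.869 0 0;0 -.98 -.77 -.869 0 0;0 -.98 -.77 -.869 0 0;0 -.98 -.77 -.869 0 0;0 -.98 -.77 -.869 0 0;0 -.98 -.77 -.869 0 0;0 -.98 -.77 -.869 0 0;0 -.98 -.77 -.869 0 0' 0.4
python3 - <<'E'
from h import *
state(); print(lane(-130)); togo([*lane(-.130),.2],tool(84.7))
E
```

```text
time: 0.9
ee_pos: [0.3371, -0.2589, 0.2227]
eef_rot: [0.479, 0.52, -0.479, 0.52]
ft_force: [-0.1, 0.1, 0.3]
width: 0.061
{'time': 0.9, 'ee_pos': [0.3371, -0.2589, 0.2227], 'eef_rot': [0.4792, 0.5197, -0.4795, 0.52], 'ft_force': [-0.0837, 0.1461, 0.2669], 'width': 0.061, 'joint_positions': [0.9048, -0.0982, -0.3328, 1.934, -0.0327, 1.3001, 0.6634]}
[-128.91071076   12.03797637]
shift [ 0.09   0.364 -1.177] turn [-0.931  0.     0.   ]
```

```bash
python3 -m pendant '0 .31 -1 -.931 0 0;0 .31 -1 -.931 0 0;0 .31 -1 -.931 0 0;0 .31 -1 -.931 0 0;0 .31 -1 -.931 0 0;0 .31 -1 -.931 0 0;0 .31 -1 -.931 0 0;0 .31 -1 -.931 0 0' >/dev/null
python3 - <<'E'
from h import *
state(); togo([*lane(-.130),.082],tool(84.7))
E
```

```text
{'time': 1.7, 'ee_pos': [0.3959, -0.0058, 0.2223], 'eef_rot': [0.1028, 0.6997, -0.103, 0.6994], 'ft_force': [0.4213, -0.8282, 0.108], 'width': 0.0608, 'joint_positions': [0.5641, -0.174, -0.5866, 1.9818, -0.0991, 1.3068, 1.2893]}
shift [ 0.561  0.192 -0.023] turn [-0.133 -0.     0.   ]
```

```bash
python3 -m pendant '0 .19 -.02 -.133 0 0;.15 .19 -.02 -.133 0 0;.35 .19 -.02 -.133 0 0;.56 .19 -.02 -.133 0 0;.56 .19 -.02 -.133 0 0;.56 .19 -.02 -.133 0 0' >/dev/null
python3 - <<'E'
from h import *
state(); togo([*lane(.047),.082],tool(84.7))
im,d,W,c=grab("scene"); cv2.imwrite("pics/s1.png",im[180:320,200:460].repeat(3,0).repeat(3,1))
E
```

```text
{'time': 2.3, 'ee_pos': [0.4049, 0.0407, 0.083], 'eef_rot': [0.0355, 0.7069, -0.0352, 0.7055], 'ft_force': [0.6412, 0.4673, 0.5219], 'width': 0.061, 'joint_positions': [0.4834, 0.0321, -0.6919, 2.1328, 0.0233, 0.986, 1.2497]}
shift [0.002 0.009 0.704] turn [-0.005 -0.001 -0.   ]
```

View pics/s1.png

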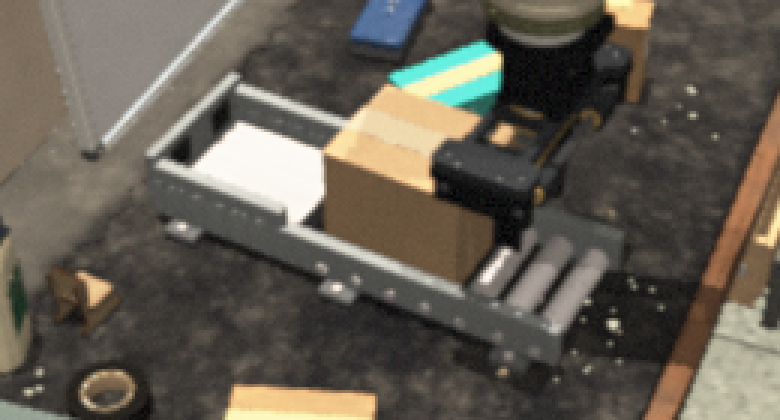

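The open fingers are standing behind the carton's near face, with the body clear above its top. I'm starting a gentle push.

```bash
python3 -m pendant '0 .01 .03 0 0 0;0 .01 .06 0 0 0;0 .01 .09 0 0 0;0 .01 .12 0 0 0;0 .01 .15 0 0 0;0 .01 .18 0 0 0;0 .01 .21 0 0 0;0 .01 .24 0 0 0' 
python3 -m pendant '0 0 .03 0 0 0;0 0 .06 0 0 0;0 0 .09 0 0 0;0 0 .12 0 0 0;0 0 .15 0 0 0;0 0 .18 0 0 0;0 0 .21 0 0 0;0 0 .24 0 0 0' 
python3 - <<'E'
from h import *
togo([*lane(.047),.082],tool(84.7))
im,d,W,c=grab("top"); m=(W[...,2]>.118)&(W[...,2]<.13); m[:,:255]=0;m[:,360:]=0
P=W[m]; rc=cv2.minAreaRect((P[:,:2]*1000).astype(np.float32)); print(rc, bool(0)); cv2.imwrite("pics/t1.png",im)
E
```

```text
time: 3.15
ee_pos: [0.466, 0.037, 0.0825]
eef_rot: [0.035, 0.706, -0.035, 0.706]
ft_force: [0.1, 0.5, 0.8]
width: 0.0609
time: 3.95
ee_pos: [0.5255, 0.0309, 0.0825]
eef_rot: [0.035, 0.706, -0.035, 0.706]
ft_force: [-0.9, 0.7, -1.2]
width: 0.0612
shift [0.002 0.    0.22 ] turn [-0.005 -0.     0.   ]
((786.9401245117188, -7.2910919189453125), (337.9276428222656, 142.71316528320312), 28.651262283325195) False
```

```bash
python3 -m pendant '0 0 .025 0 0 0;0 0 .05 0 0 0;0 0 .075 0 0 0;0 0 .1 0 0 0;0 0 .12 0 0 0;0 0 .14 0 0 0;0 0 .155 0 0 0;0 0 .17 0 0 0' 
python3 -m pendant '0 0 .01 0 0 0;0 0 .02 0 0 0;0 0 .03 0 0 0;0 0 .04 0 0 0'
python3 - <<'E'
from h import *
togo([*lane(.047),.082],tool(84.7))
im,d,W,c=grab("top"); cv2.imwrite("pics/t2.png",im)
m=(W[...,2]>.119)&(W[...,2]<.13); m[:,:255]=0;m[:,360:]=0;m[:140]=0;m[260:]=0
P=W[m]; q=np.column_stack([(P[:,:2]-L)@[np.cos(YAW),np.sin(YAW)],(P[:,:2]-L)@[-np.sin(YAW),np.cos(YAW)]])*1000
print(np.percentile(q,[.5,2,50,98,99.5],axis=0).round(1))
E
```

```text
time: 4.8
ee_pos: [0.5675, 0.0267, 0.0825]
eef_rot: [0.035, 0.706, -0.035, 0.706]
ft_force: [-1.9, -0.5, -1.5]
width: 0.0609
time: 5.2
ee_pos: [0.5774, 0.0257, 0.0826]
eef_rot: [0.035, 0.706, -0.035, 0.706]
ft_force: [-2.6, -0.3, -0.9]
width: 0.0609
shift [0.002 0.    0.012] turn [-0.005  0.     0.   ]
[[156.4 -50.9]
 [157.4 -50.8]
 [165.5 -48.5]
 [171.5 -44.1]
 [171.7 -44. ]]
```

```bash
python3 -m pendant '0 0 .005 0 0 0;0 0 .01 0 0 0;0 0 .015 0 0 0;0 0 .02 0 0 0' |grep -E "pos|force"
python3 -m pendant '0 0 .004 0 0 0;0 0 .008 0 0 0;0 0 .012 0 0 0' |grep -E "pos|force"
```

```text
ee_pos: [0.5781, 0.0255, 0.0825]
ft_force: [-31.8, -0.8, 22.9]
ee_pos: [0.578, 0.0254, 0.0824]
ft_force: [-48.0, -0.6, 35.3]
```

Firm contact with the stop, with the force rising and no further motion. I'm backing off, lifting, and checking from above.

```bash
python3 -m pendant '0 0 -.03 0 0 0;0 0 -.08 0 0 0;0 0 -.2 0 0 0;0 0 -.32 0 0 0;-.2 0 -.32 0 0 0;-.4 0 -.32 0 0 0;-.5 0 -.32 0 0 0;-.5 0 -.32 0 0 0' 1 |grep -E "pos|force"
python3 - <<'E'
from h import *
togo([.4875,.2695,.2],tool(108.6))
togo([.4875,.2695,.015],tool(108.6))
im,d,W,c=grab("top"); cv2.imwrite("pics/t3.png",im[120:360,180:420].repeat(2,0).repeat(2,1))
z=W[...,2]; m=(z>.115)&(z<.135); m[:,:255]=0;m[:,360:]=0;m[:140]=0;m[300:]=0
n,l,st,_=cv2.connectedComponentsWithStats(m.astype(np.uint8)); print(st[1:][st[1:,4]>30])
E
```

```text
ee_pos: [0.5081, 0.0332, 0.212]
ft_force: [1.1, -1.1, -0.2]
shift [ 0.047  0.932 -0.177] turn [-0.283  0.006  0.001]
shift [ 0.787  0.932 -0.183] turn [-0.283  0.006  0.001]
[[289 144  14   7  65]
 [322 147  20  56 510]]
```

View pics/t3.png

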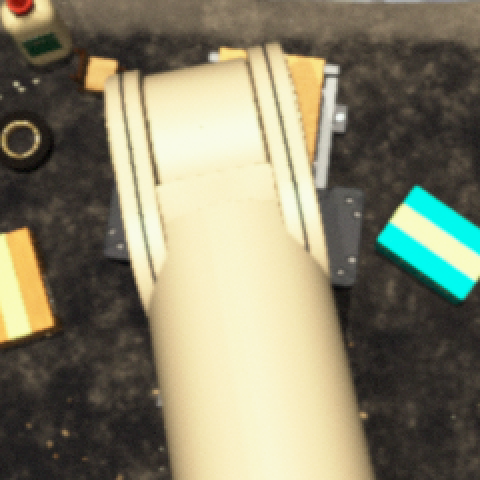

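```bash
python3 -m pendant '0 .93 -.18 -.283 0 0;0 .93 -.18 -.283 0 0;0 .93 -.18 -.283 0 0;0 .93 -.18 -.283 0 0;0 .93 -.18 -.283 0 0;.1 .93 -.18 -.283 0 0;.3 .93 -.18 -.283 0 0;.4 .93 -.18 -.283 0 0' 1 |grep -E "pos|force|width"
python3 - <<'E'
from h import *
state();togo([.4875,.2695,.013],tool(108.6))
im,d,W,c=grab("top"); cv2.imwrite("pics/t4.png",im[120:360,180:420].repeat(2,0).repeat(2,1)); np.savez("/tmp/t4.npz",W=W,im=im)
def lane_fit(lo,hi,tag):
    z=W[...,2]; m=(z>lo)&(z<hi); m[:,:255]=0;m[:,360:]=0;m[:140]=0;m[345:]=0
    n,l,st,_=cv2.connectedComponentsWithStats(m.astype(np.uint8)); m=l==1+st[1:,4].argmax()
    P=W[m]; print(tag,m.sum(),np.median(P[:,2]),cv2.minAreaRect((P[:,:2]*1000).astype(np.float32)))
lane_fit(.118,.132,"carton")
E
```

```text
ee_pos: [0.4822, 0.2679, 0.1029]
ft_force: [-0.1, 0.1, -0.7]
width: 0.0868
{'time': 7.6, 'ee_pos': [0.4822, 0.2679, 0.1029], 'eef_rot': [-0.1149, 0.6993, 0.1141, 0.6962], 'ft_force': [-0.1263, 0.1372, -0.7342], 'width': 0.0868, 'joint_positions': [0.097, 0.3931, -0.8211, 1.7612, 0.3139, 1.1292, 1.0724]}
shift [ 0.359 -0.001  0.024] turn [ 0.    -0.003  0.   ]
carton 3254 0.12469968267590566 ((647.3491821289062, 18.716796875), (100.23967742919922, 119.94837188720703), 84.36945343017578)
```

View pics/t4.png

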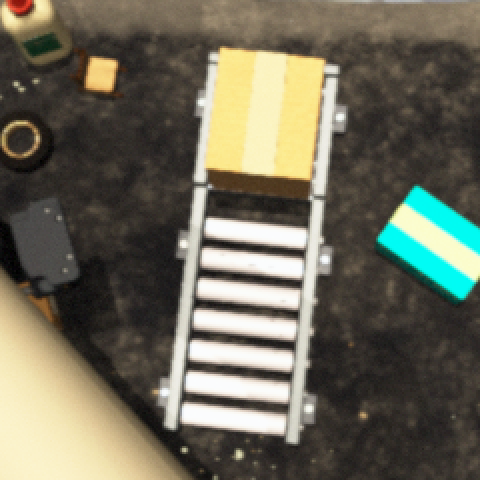

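```bash
python3 -m pendant '.1 0 .024 0 0 0;.2 0 .024 0 0 0;.28 0 .024 0 0 0;.34 0 .024 0 0 0;.359 0 .024 0 0 0;.359 0 .024 0 0 0' 1 |grep -E "pos|force|width"
python3 -m pendant '0 0 0 0 0 0;0 0 0 0 0 0;0 0 0 0 0 0;0 0 0 0 0 0;0 0 0 0 0 0' -1 25 |grep -E "pos|force|width"
python3 - <<'E'
from h import *
d=np.load("/tmp/t4.npz");W=d["W"];z=W[...,2]
m=(z>.036)&(z<.076); m[:,:255]=0;m[:,360:]=0;m[:140]=0;m[345:]=0
n,l,st,_=cv2.connectedComponentsWithStats(m.astype(np.uint8)); m=np.isin(l,1+np.flatnonzero(st[1:,4]>100)); P=W[m]; print(cv2.minAreaRect((P[:,:2]*1000).astype(np.float32)))
m=(z>.118)&(z<.132);m[:,:255]=0;m[:,360:]=0;m[:140]=0;m[345:]=0
P=W[m][:,:2]; q=np.column_stack([(P-L)@[np.cos(YAW),np.sin(YAW)],(P-L)@[-np.sin(YAW),np.cos(YAW)]])*1000
print(np.percentile(q,[.3,1,99,99.7],axis=0).round(1))
m=(z>.066)&(z<.075);m[:,:255]=0;m[:,360:]=0;m[:140]=0;m[345:]=0
P=W[m][:,:2]; q=np.column_stack([(P-L)@[np.cos(YAW),np.sin(YAW)],(P-L)@[-np.sin(YAW),np.cos(YAW)]])*1000
print("stop",len(q),np.percentile(q,[.3,1,50,99,99.7],axis=0).round(1))
E
```

```text
ee_pos: [0.4896, 0.2707, 0.0176]
ft_force: [0.1, 0.2, -0.3]
width: 0.0871
ee_pos: [0.4902, 0.2708, 0.0184]
ft_force: [-1.7, -0.2, 6.6]
width: 0.0675
((533.1430053710938, 29.81402587890625), (130.1887664794922, 371.7291259765625), 84.6563949584961)
[[ 55.  -50.4]
 [ 55.4 -49.7]
 [171.6  48.4]
 [172.8  49.1]]
stop 152 [[ 54.3 -64.5]
 [ 54.6 -64.3]
 [113.6 -22.1]
 [185.3  64.2]
 [185.4  64.3]]
```

Gripped at 67.5 mm, where 68 mm was expected. The carton's measured position agrees with home within the edge bias, because the lane's own far end also reads about 1.5 mm short. Next I lift and carry.

```bash
python3 -m pendant '-.04 0 0 0 0 0;-.12 0 0 0 0 0;-.25 0 0 0 0 0;-.4 0 0 0 0 0;-.55 0 0 0 0 0;-.68 0 0 0 0 0;-.72 0 0 0 0 0;-.72 0 0 0 0 0' - 30 |grep -E "pos|force|width"
python3 - <<'E'
from h import *
state(); T=[.648,.019]; togo([*T,.2],tool(84.5))
im,d,W,c=grab("top"); np.savez("/tmp/t5.npz",W=W,im=im); cv2.imwrite("/tmp/t5.png",im)
# visible part of the held box
s=r.read_state()["ee_pos"]; zt=s[2]-.0184+.048; print("expected box top",zt)
m=(abs(W[...,2]-zt)<.006)&(np.hypot(W[...,0]-s[0],W[...,1]-s[1])<.09); P=W[m]; print(m.sum()); 
a=np.radians(18.6); q=(P[:,:2]-s[:2])@np.array([[np.cos(a),-np.sin(a)],[np.sin(a),np.cos(a)]])*1000; print(np.percentile(q,[1,50,99],axis=0).round(1))
E
```

```text
ee_pos: [0.4902, 0.2709, 0.1989]
ft_force: [0.1, 0.2, -3.4]
width: 0.068
{'time': 9.55, 'ee_pos': [0.4902, 0.2709, 0.1989], 'eef_rot': [-0.1141, 0.6971, 0.1141, 0.6986], 'ft_force': [0.0532, 0.2001, -3.3856], 'width': 0.068, 'joint_positions': [0.1288, 0.3121, -0.8546, 1.6359, 0.2436, 1.3027, 1.1284]}
shift [-0.004 -1.156  0.277] turn [ 0.28   0.001 -0.   ]
expected box top 0.22680844362426228
119
[[-52.1 -33.8]
 [-33.7 -28. ]
 [-10.  -13.4]]
```

```bash
python3 -m pendant '0 -.06 .015 .02 0 0;0 -.16 .04 .05 0 0;0 -.28 .07 .09 0 0;0 -.4 .1 .13 0 0;0 -.52 .13 .17 0 0;0 -.64 .16 .2 0 0;0 -.76 .19 .24 0 0;0 -.86 .22 .28 0 0' |grep -E "pos|force|width"
python3 - <<'E'
from h import *
togo([.6498,.0188,.2],tool(84.5))
E
```

```text
ee_pos: [0.612, 0.0809, 0.1976]
ft_force: [-0.6, 1.0, -2.1]
width: 0.0681
shift [-0.009 -0.232  0.176] turn [-0.004  0.     0.   ]
```

```bash
python3 -m pendant '0 -.07 .05 0 0 0;0 -.13 .1 0 0 0;0 -.18 .13 0 0 0;0 -.2 .15 0 0 0;0 -.2 .15 0 0 0' |grep -E "pos|force|width"
python3 - <<'E'
from h import *
togo([.6498,.0188,.146],tool(84.5))
im,d,W,c=grab("scene"); cv2.imwrite("pics/s2.png",im[130:330,220:480].repeat(3,0).repeat(3,1))
E
```

```text
ee_pos: [0.6433, 0.0304, 0.1976]
ft_force: [-0.8, -0.5, -1.4]
width: 0.0678
shift [ 0.206 -0.044  0.03 ] turn [-0.001 -0.    -0.   ]
```

View pics/s2.png

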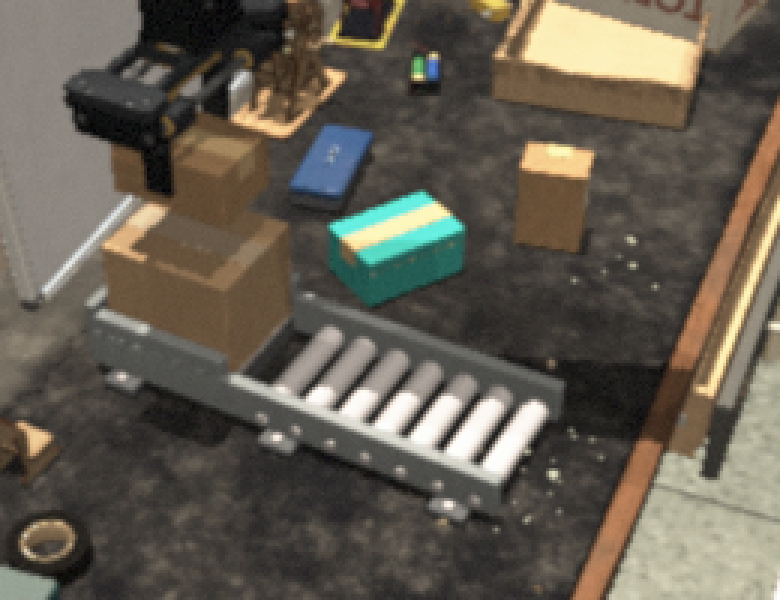

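The box is held level above the home carton, and the bystanders are untouched. I'm closing the last lateral gap and lowering.

```bash
python3 -m pendant '0 -.03 .02 0 0 0;0 -.044 .03 0 0 0;.06 -.044 .03 0 0 0;.12 -.044 .03 0 0 0;.16 -.044 .03 0 0 0;.18 -.044 .03 0 0 0;.18 -.044 .03 0 0 0' |grep -E "pos|force|width"
python3 - <<'E'
from h import *
togo([.6498,.0188,.1424],tool(84.5))
im,d,W,c=grab("scene"); z=W[...,2]
def info(tag,m):
    P=W[m][:,:2]; q=np.column_stack([(P-L)@[np.cos(YAW),np.sin(YAW)],(P-L)@[-np.sin(YAW),np.cos(YAW)]])*1000; print(tag,m.sum(),np.percentile(q,[1,50,99],axis=0).round(1).tolist())
near=np.hypot(W[...,0]-.648,W[...,1]-.019)<.1
info("carton sides",near&(z>.08)&(z<.115)); info("box sides",near&(z>.14)&(z<.168)); info("box top",near&(z>.17)&(z<.18))
E
```

```text
ee_pos: [0.6488, 0.0195, 0.1516]
ft_force: [0.3, 0.1, -1.1]
width: 0.0677
shift [ 0.037 -0.002  0.004] turn [ 0.    -0.001  0.   ]
carton sides 698 [[53.4, -46.1], [79.7, 49.2], [170.9, 53.8]]
box sides 463 [[60.8, -28.5], [87.7, 34.7], [162.8, 46.0]]
box top 350 [[61.0, -34.4], [88.1, 14.9], [158.1, 46.4]]
```

```bash
python3 -m pendant '.01 -.006 .002 0 0 0;.02 -.006 .002 0 0 0;.028 -.006 .002 0 0 0;.034 -.006 .002 0 0 0;.038 -.006 .002 0 0 0;.038 -.006 .002 0 0 0' |grep -E "pos|force|width"
python3 -m pendant '.002 0 0 0 0 0;.004 0 0 0 0 0;.006 0 0 0 0 0' |grep -E "pos|force|width"
```

```text
ee_pos: [0.6496, 0.0179, 0.1432]
ft_force: [-0.1, 0.1, -1.9]
width: 0.068
ee_pos: [0.6498, 0.0179, 0.1425]
ft_force: [-4.4, -0.5, 6.9]
width: 0.0679
```

```bash
python3 -m pendant '0 0 0 0 0 0;0 0 0 0 0 0;0 0 0 0 0 0;0 0 0 0 0 0' .95 |grep -E "pos|force|width"
python3 -m pendant '-.08 0 0 0 0 0;-.2 0 0 0 0 0;-.38 0 0 0 0 0;-.55 0 0 0 0 0;-.6 0 0 0 0 0;-.6 0 -.1 0 0 0;-.6 0 -.2 0 0 0;-.6 0 -.2 0 0 0' |grep -E "pos|force|width"
python3 - <<'E'
from h import *
state()
# top-box grasp: jaws along box y (8.1 deg), tool pointing down and +y at 45 deg
for t in (45,-45): print(t,tool(8.1,t)[:,0].round(2))
E
```

```text
ee_pos: [0.6497, 0.0178, 0.1418]
ft_force: [0.1, -0.1, 0.2]
width: 0.0838
ee_pos: [0.598, 0.0233, 0.2921]
ft_force: [-0.2, 0.1, 0.6]
width: 0.0848
{'time': 13.8, 'ee_pos': [0.598, 0.0233, 0.2921], 'eef_rot': [0.0331, 0.7063, -0.0338, 0.7063], 'ft_force': [-0.1665, 0.092, 0.5562], 'width': 0.0848, 'joint_positions': [0.4071, 0.3157, -0.6686, 1.3952, 0.1951, 1.4973, 1.2247]}
45 [-0.1   0.7  -0.71]
-45 [ 0.1  -0.7  -0.71]
```

```bash
cat >> h.py <<'E'
def graspT(): 
    M=tool(8.1,45); return np.array([.4275,-.2588,.050])+.019*M[:,0],M
E
python3 - <<'E'
from h import *
T,M=graspT(); pre=T-.12*M[:,0]; print(T.round(4),pre.round(4)); togo([*pre[:2],.29],M); togo((np.array([*pre[:2],.29])+r.read_state()["ee_pos"])/2,M)
E
```

```text
[ 0.4256 -0.2455  0.0366] [ 0.4376 -0.3295  0.1214]
shift [ 0.01  -1.466 -0.506] turn [0.841 0.442 0.349]
shift [ 0.005 -0.733 -0.253] turn [0.841 0.442 0.349]
```

```bash
python3 -m pendant '0 -.14 -.05 .1 .05 .04;0 -.3 -.1 .2 .1 .08;0 -.45 -.16 .3 .16 .12;0 -.6 -.21 .4 .21 .17;0 -.75 -.26 .5 .26 .21;0 -.88 -.31 .6 .3 .25;0 -1 -.35 .7 .37 .29;0 -1 -.4 .841 .442 .349' 1|grep -E "pos|force|width"
python3 - <<'E'
from h import *
T,M=graspT(); pre=T-.12*M[:,0]; state(); togo([*pre[:2],.25],M)
E
```

```text
ee_pos: [0.4754, -0.2215, 0.2901]
ft_force: [-0.2, 0.5, -0.6]
width: 0.0871
{'time': 14.6, 'ee_pos': [0.4754, -0.2215, 0.2901], 'eef_rot': [0.5094, 0.7318, -0.2165, 0.3976], 'ft_force': [-0.1781, 0.5176, -0.6273], 'width': 0.0871, 'joint_positions': [0.8638, 0.4856, -0.3813, 1.2783, -0.284, 1.8586, 0.8923]}
shift [-0.094 -0.32   0.352] turn [0.169 0.093 0.068]
```

```bash
python3 -m pendant '-.03 -.1 .12 .06 .03 .02;-.06 -.2 .22 .12 .06 .05;-.094 -.3 .33 .169 .093 .068;-.094 -.32 .352 .169 .093 .068;-.094 -.32 .352 .169 .093 .068;-.094 -.32 .352 .169 .093 .068'|grep -E "pos|force|width"
python3 - <<'E'
from h import *
T,M=graspT(); pre=T-.12*M[:,0]; s=state(); print(R.from_quat(s["eef_rot"]).as_matrix()[:,0].round(3)); togo(pre,M)
im,d,W,c=grab("top"); 
z=W[...,2]; m=(z>.078)&(z<.092); m[:, :430]=0;m[:,490:]=0;m[:270]=0;m[330:]=0; print(m.sum())
if m.sum()>200: P=W[m]; print(cv2.minAreaRect((P[:,:2]*1000).astype(np.float32)))
E
```

```text
ee_pos: [0.4409, -0.3242, 0.2518]
ft_force: [0.4, 0.7, -0.9]
width: 0.0872
{'time': 15.2, 'ee_pos': [0.4409, -0.3242, 0.2518], 'eef_rot': [0.602, 0.7006, -0.2474, 0.2926], 'ft_force': [0.3536, 0.6556, -0.853], 'width': 0.0872, 'joint_positions': [0.9838, 0.6546, -0.2851, 1.1638, -0.3392, 1.9454, 0.8301]}
[-0.104  0.699 -0.708]
shift [ 0.356 -0.02   0.382] turn [0.008 0.001 0.003]
777
((427.6109619140625, -259.46484375), (59.99011993408203, 45.564857482910156), 7.528337478637695)
```

```bash
python3 -m pendant '.09 -.01 .1 0 0 0;.18 -.02 .2 0 0 0;.27 -.02 .29 0 0 0;.356 -.02 .382 .008 0 0;.356 -.02 .382 .008 0 0;.356 -.02 .382 .008 0 0'|grep -E "pos|force|width"
python3 - <<'E'
from h import *
T,M=graspT(); state(); togo(T,M)
im,d,W,c=grab("scene"); cv2.imwrite("pics/s3.png",im[100:260,300:540].repeat(3,0).repeat(3,1))
E
```

```text
ee_pos: [0.4374, -0.3296, 0.1226]
ft_force: [0.5, 0.3, 0.7]
width: 0.0871
{'time': 15.85, 'ee_pos': [0.4374, -0.3296, 0.1226], 'eef_rot': [0.6037, 0.699, -0.2516, 0.2892], 'ft_force': [0.4598, 0.2937, 0.7306], 'width': 0.0871, 'joint_positions': [0.9882, 0.7626, -0.2682, 1.269, -0.2888, 1.7563, 0.9151]}
shift [0.484 0.003 0.003] turn [0.001 0.001 0.003]
```

View pics/s3.png

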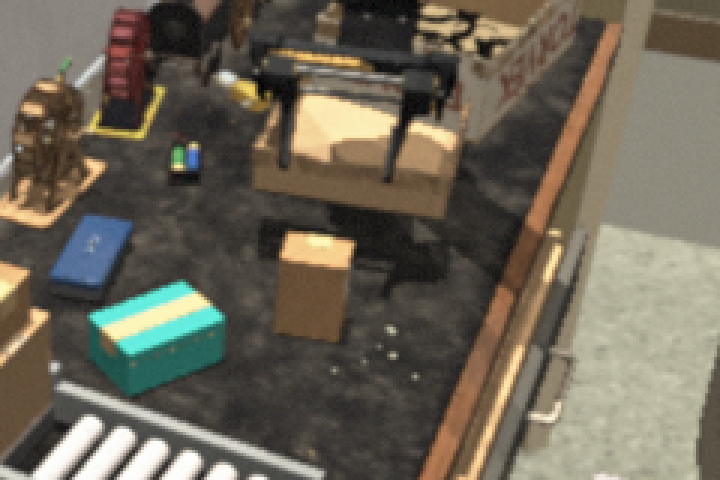

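The tilted fingers point at the standing box from its lid side and are clear of the tray. Now I approach along the tool axis.

```bash
python3 -m pendant '.08 0 0 0 0 0;.16 0 0 0 0 0;.24 .002 0 0 0 0;.32 .003 0 0 0 0;.39 .003 .003 0 0 0;.45 .003 .003 0 0 0;.484 .003 .003 0 0 0;.484 .003 .003 0 0 0'|grep -E "pos|force|width"
python3 -m pendant '0 0 0 0 0 0;0 0 0 0 0 0;0 0 0 0 0 0;0 0 0 0 0 0;0 0 0 0 0 0;0 0 0 0 0 0' -1 25 |grep -E "pos|rot|force|width"
python3 -m pendant '0 0 0 0 0 0;-.03 0 -.03 0 0 0;-.08 0 -.08 0 0 0;-.16 0 -.16 0 0 0;-.26 0 -.26 0 0 0;-.38 0 -.38 0 0 0;-.48 0 -.48 0 0 0;-.52 0 -.52 0 0 0' - 30 |grep -E "pos|rot|force|width"
```

```text
ee_pos: [0.4253, -0.246, 0.0359]
ft_force: [-0.0, -0.8, 0.4]
width: 0.0869
ee_pos: [0.425, -0.2466, 0.0352]
eef_rot: [0.604, 0.698, -0.252, 0.289]
ft_force: [-0.0, -0.6, 2.1]
width: 0.0598
ee_pos: [0.4263, -0.2464, 0.2233]
eef_rot: [0.604, 0.698, -0.252, 0.291]
ft_force: [-0.1, -0.5, -2.1]
width: 0.0597
```

Lifted: width 59.8 mm, weight about 2 N. Next I measure where the middle box stands and work out the target tool pose.

```bash
cat >> h.py <<'E'
def box_off():
    y=tool(8.1)[:,1]; x=np.array([0,0,-1.]); R0=np.stack([x,y,np.cross(x,y)],1); M0=tool(8.1,45)
    return M0.T@(np.array([.4275,-.2594,.042])-[.4250,-.2466,.0352]), R0.T@M0
def placeT(c,yaw):
    a=np.radians(yaw); Rt=R.from_euler("z",a).as_matrix(); o,A=box_off(); M=Rt@A; return np.array(c)-M@o,M
E
python3 - <<'E'
from h import *
im,d,W,c=grab("top"); np.savez("/tmp/t6.npz",W=W,im=im); z=W[...,2]
for tag,lo,hi in(("mid",.165,.18),("carton",.118,.132)):
    m=(z>lo)&(z<hi)&(np.hypot(W[...,0]-.648,W[...,1]-.019)<.09)
    P=W[m]; print(tag,m.sum(),np.median(P[:,2]),[np.round(x,1) for x in cv2.minAreaRect((P[:,:2]*1000).astype(np.float32))],np.degrees(0))
T,M=placeT([.648,.0185,.26],-5.5); print("tool x",M[:,0].round(2),"y",M[:,1].round(2),T.round(4)); state(); togo(T,M)
E
```

```text
mid 2104 0.17277690134576548 [array([647.6,  18.1]), array([ 68.1, 104.2]), np.float64(84.6)] 0.0
carton 1147 0.12468977076924687 [array([646.9,  18.8]), array([100.6, 119.1]), np.float64(84.1)] 0.0
tool x [ 0.7  -0.07 -0.71] y [0.1 1.  0. ] [0.6547 0.0172 0.247 ]
{'time': 18.15, 'ee_pos': [0.4264, -0.2465, 0.2235], 'eef_rot': [0.604, 0.6975, -0.2524, 0.2914], 'ft_force': [1.6631, 0.0229, 0.824], 'width': 0.0598, 'joint_positions': [0.9777, 0.5254, -0.3205, 1.4236, -0.367, 1.7933, 0.8196]}
shift [ 0.575  1.055 -0.716] turn [-0.971 -0.872  0.003]
```

The middle box is within 1 mm and about 0.5° of the carton. I carry the top box over with the wrist rolling so that the lid comes up.

```bash
python3 -m pendant '.017 .042 -.034 -.039 -.035 0;.043 .106 -.086 -.097 -.087 0;.074 .179 -.146 -.165 -.148 0;.104 .253 -.206 -.233 -.209 0;.134 .327 -.266 -.301 -.27 0;.165 .401 -.326 -.369 -.331 0;.195 .475 -.386 -.437 -.392 0;.225 .549 -.446 -.505 -.453 0' |grep -E "pos|force|width"
python3 - <<'E'
from h import *
T,M=placeT([.648,.0184,.26],-5.5); state(); togo(T+[0,0,.05],M)
E
```

```text
ee_pos: [0.5446, -0.1078, 0.2566]
ft_force: [0.1, 0.3, -1.8]
width: 0.0599
{'time': 18.95, 'ee_pos': [0.5446, -0.1078, 0.2566], 'eef_rot': [0.3389, 0.6074, -0.1627, 0.6998], 'ft_force': [0.0958, 0.279, -1.7779], 'width': 0.0599, 'joint_positions': [0.7835, 0.084, -0.5483, 1.7248, -0.2014, 1.1885, 1.139]}
shift [ 0.029  0.685 -0.005] turn [-0.464 -0.422  0.001]
```

```bash
python3 -m pendant '.003 .07 0 -.046 -.042 0;.007 .165 0 -.111 -.101 0;.011 .26 -.002 -.176 -.16 0;.015 .356 -.003 -.241 -.219 0;.019 .452 -.003 -.306 -.279 0;.023 .548 -.004 -.371 -.338 0;.027 .63 -.005 -.427 -.388 0;.029 .685 -.005 -.464 -.422 0' |grep -E "pos|force|width"
python3 -m pendant '0 0 0 0 0 0;0 0 0 0 0 0' >/dev/null
python3 - <<'E'
from h import *
T,M=placeT([.648,.0184,.23],-5.5); state(); togo(T,M)
im,d,W,c=grab("scene"); cv2.imwrite("pics/s4.png",im[100:300,220:460].repeat(3,0).repeat(3,1))
E
```

```text
ee_pos: [0.6545, 0.0175, 0.2961]
ft_force: [-0.2, -0.3, -2.6]
width: 0.0599
{'time': 19.95, 'ee_pos': [0.6543, 0.0147, 0.2963], 'eef_rot': [0.0206, 0.3852, -0.0465, 0.9214], 'ft_force': [0.2839, -0.2651, -1.5704], 'width': 0.0601, 'joint_positions': [0.6506, -0.1197, -0.7866, 1.987, 0.2152, 0.4914, 1.1519]}
shift [ 0.226  0.009 -0.223] turn [-0.004 -0.004  0.002]
```

View pics/s4.png

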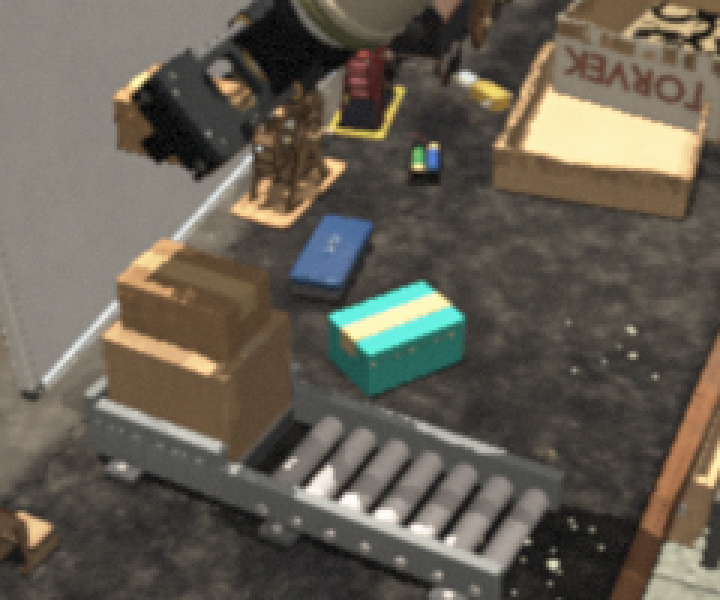

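Both lower boxes stand in place and the top box is held lid up over the column. I'm lowering in stages.

```bash
python3 -m pendant '.04 .003 -.04 0 0 0;.1 .009 -.1 -.002 -.002 .001;.16 .009 -.16 -.004 -.004 .002;.21 .009 -.21 -.004 -.004 .002;.25 .009 -.25 -.004 -.004 .002;.28 .009 -.28 -.004 -.004 .002;.28 .009 -.28 -.004 -.004 .002' |grep -E "pos|force|width"
python3 - <<'E'
from h import *
T,M=placeT([.648,.0184,.1942],-5.5); state(); togo(T,M)
im,d,W,c=grab("scene"); z=W[...,2]
def info(tag,m):
    P=W[m][:,:2]; q=np.column_stack([(P-L)@[np.cos(YAW),np.sin(YAW)],(P-L)@[-np.sin(YAW),np.cos(YAW)]])*1000; print(tag,m.sum(),np.percentile(q,[1,50,99],axis=0).round(1).tolist())
near=np.hypot(W[...,0]-.648,W[...,1]-.019)<.1
info("carton",near&(z>.08)&(z<.115)); info("mid",near&(z>.135)&(z<.165)); info("top",near&(z>.19)&(z<.222))
cv2.imwrite("pics/s5.png",im[100:300,200:360].repeat(3,0).repeat(3,1))
E
```

```text
ee_pos: [0.6543, 0.0161, 0.1966]
ft_force: [0.2, -0.6, -1.5]
width: 0.0599
{'time': 20.7, 'ee_pos': [0.6543, 0.0161, 0.1966], 'eef_rot': [0.0185, 0.3826, -0.0448, 0.9226], 'ft_force': [0.1856, -0.6456, -1.5122], 'width': 0.0599, 'joint_positions': [0.6953, 0.031, -0.8968, 2.1123, 0.7617, 0.3318, 0.64]}
shift [ 0.045  0.004 -0.043] turn [-0.    -0.001  0.001]
carton 707 [[53.6, -46.0], [80.6, 49.2], [171.4, 53.8]]
mid 519 [[61.7, -29.1], [92.1, 32.7], [164.2, 36.8]]
top 159 [[69.8, -30.4], [135.1, 28.9], [154.9, 40.0]]
```

View pics/s5.png

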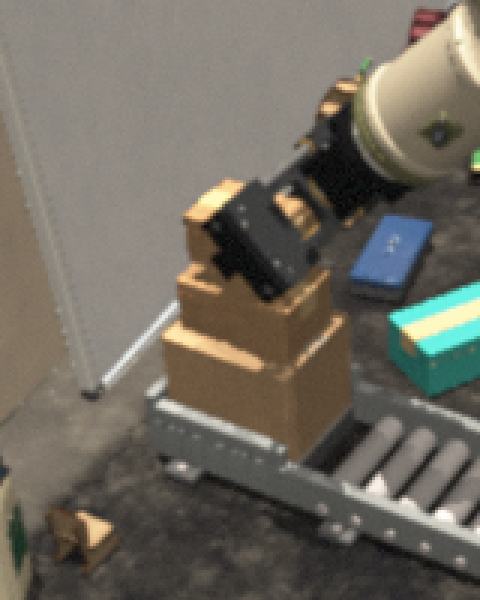

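```bash
python3 -m pendant '.012 .004 -.012 0 0 0;.024 .004 -.023 0 0 0;.033 .004 -.032 0 0 0;.038 .004 -.037 0 0 0;.041 .004 -.04 0 0 0;.041 .004 -.04 0 0 0' |grep -E "pos|force|width"
python3 -m pendant '.002 0 -.002 0 0 0;.004 0 -.004 0 0 0;.006 0 -.006 0 0 0' |grep -E "pos|force|width"
```

```text
ee_pos: [0.6555, 0.0187, 0.1845]
ft_force: [-0.2, 0.6, -1.7]
width: 0.0599
ee_pos: [0.6555, 0.0188, 0.1823]
ft_force: [-0.3, 0.1, -1.3]
width: 0.06
```

```bash
python3 -m pendant '0 -.005 0 0 0 0;0 -.005 0 0 0 0' |grep -E "pos|force"
python3 - <<'E'
from h import *
T,M=placeT([.648,.0184,.1942],-5.5); print(T.round(4)); togo(T,M)
E
```

```text
ee_pos: [0.6553, 0.0174, 0.1822]
ft_force: [0.1, 0.3, -1.4]
[0.6547 0.0171 0.1812]
shift [ 0.001 -0.001 -0.005] turn [ 0.001  0.002 -0.001]
```

```bash
python3 -m pendant '.002 0 -.004 0 0 0;.004 0 -.006 0 0 0;.005 0 -.007 0 0 0;.005 0 -.007 0 0 0' |grep -E "pos|force"
python3 -m pendant '.002 0 -.002 0 0 0;.004 0 -.004 0 0 0;.004 0 -.004 0 0 0' |grep -E "pos|force"
```

```text
ee_pos: [0.6554, 0.0177, 0.1807]
ft_force: [-2.1, -0.3, 3.2]
ee_pos: [0.6562, 0.018, 0.1807]
ft_force: [-4.9, -0.9, 10.7]
```

```bash
python3 -m pendant '-.002 0 .002 0 0 0;-.004 0 .004 0 0 0;-.004 0 .004 0 0 0' |grep -E "pos|force"
python3 -m pendant '0 0 0 0 0 0;0 0 0 0 0 0;0 0 0 0 0 0;0 0 0 0 0 0;0 0 0 0 0 0' 1 |grep -E "pos|force|width"
python3 -m pendant '-.04 0 0 0 0 0;-.12 0 0 0 0 0;-.24 0 0 0 0 0;-.4 0 0 0 0 0;-.56 0 0 0 0 0;-.7 0 0 0 0 0;-.8 0 0 0 0 0;-.8 0 0 0 0 0' |grep -E "pos|force|width"
python3 -m pendant '-.1 -.15 0 0 0 0;-.1 -.35 0 0 0 0;-.1 -.55 0 0 0 0;-.1 -.75 0 0 0 0;-.1 -.95 0 0 0 0;-.1 -1 0 0 0 0' |grep -E "pos|force"
python3 - <<'E'
from h import *
for n in("top","scene"):
    im,d,W,c=grab(n); z=W[...,2]; near=np.hypot(W[...,0]-.648,W[...,1]-.019)<.1
    for tag,lo,hi in(("carton",.119,.13),("mid",.167,.179),("top",.21,.224)):
        m=near&(z>lo)&(z<hi); P=W[m]
        if m.sum()>50: print(n,tag,m.sum(),np.median(P[:,2]).round(4),[np.round(x,1) for x in cv2.minAreaRect((P[:,:2]*1000).astype(np.float32))])
    a=im[90:310,200:440] if n=="scene" else im[120:340,200:440]
    cv2.imwrite(f"/tmp/{n}f.png",a)
A=[cv2.resize(cv2.imread(f"/tmp/{n}f.png"),(390,358),interpolation=cv2.INTER_CUBIC) for n in("top","scene")]; cv2.imwrite("pics/f.png",np.hstack(A))
E
```

```text
ee_pos: [0.6553, 0.0178, 0.1806]
ft_force: [-0.6, 0.1, 3.8]
ee_pos: [0.6549, 0.0176, 0.18]
ft_force: [0.5, 0.3, -0.5]
width: 0.0854
ee_pos: [0.5136, 0.0307, 0.3222]
ft_force: [-0.4, -0.3, 0.2]
width: 0.0867
ee_pos: [0.4711, -0.2192, 0.3392]
ft_force: [1.3, 0.6, 0.3]
top carton 1107 0.1246 [array([647.5,  18.7]), array([100.4, 119.6]), np.float64(84.2)]
top mid 381 0.1729 [array([646.8,  17.8]), array([ 67.5, 102.6]), np.float64(84.2)]
top top 1668 0.2168 [array([647.7,  18.5]), array([60.1, 86.1]), np.float64(84.5)]
scene carton 502 0.1228 [array([645.9,  22.2]), array([103.3, 119.2]), np.float64(85.5)]
scene mid 297 0.1716 [array([635.9,  42.1]), array([118.7,  61.9]), np.float64(26.3)]
scene top 578 0.2146 [array([646.9,  20.5]), array([64.9, 87.1]), np.float64(83.8)]
```

View pics/f.png

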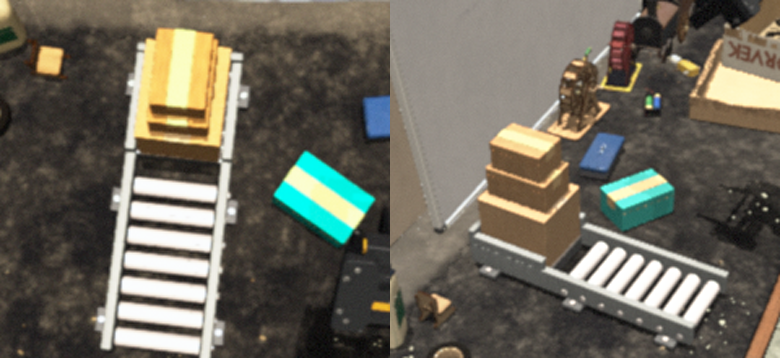

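```bash
python3 -c "
from bench import r,close_job
print(r.read_state()['time']); print(close_job())"
```

```text
24.85
the job is handed in; nothing more can be done
None
```

The job is handed in at 24.85 s, with the column built on the carton in the bay. I pushed the carton along the lane with both open fingers until it met the end stop. Then I placed the middle box on it, and laid the top box lid up on that.

**Last checks (overhead depth image):**

| Item | Centre, x / y (mm) | Yaw (°) | Top height (mm) |
|---|---|---|---|
| Carton | 647.5 / 18.7 | -5.8 | 124.6 |
| Middle box | 646.8 / 17.8 | -5.8 | 172.9 |
| Top box | 647.7 / 18.5 | -5.5 | 216.8 |

- **Column:** all three centres agree within about 1 mm, and the yaws agree within 0.3° and with the lane at about -5.3°. The heights match the given sizes within 1 mm, and both tapes show on top.
- **Bystanders:** I did not touch any of them. The chair, the eraser and the turquoise box look unmoved in the last views. I saw only the edge of the tape roll there.
- **Clearance:** after release the arm drew well clear and the wrist force was near zero.

**Less certain or in disagreement:**
- **Carton home:** its centre reads about 1 mm short of the computed home point. That is within the camera's edge error, since the lane's own far end read about 1.5 mm short too. I could not see the gap at the stop, so I relied on the firm contact.
- **Push force:** that contact peaked at about 60 N at the wrist (48 N along the lane, 35 N upward), through the fingers. This is under the 120 N limit, but firmer than needed.
- **Scene camera:** it put the carton and top box up to 3.5 mm off the overhead reading. Its middle-box fit was unusable because the box was only partly visible, so I trusted the overhead view.

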